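# Torque the felt disc's nut until the wrench clicks

## Task

On the polishing bench, tighten the centre nut of the white felt disc (the one with the copper flange): turn the handle of the click wrench already fitted on it clockwise, seen from above, until the nut goes tight and the handle gives way at its joint, hold it there for a moment, then stop well short of the end of its give. Ease the handle back straight, leave the wrench on the nut and let go of it, and leave the wrench on the blue disc alone.

Things in the scene. Friction and masses are not known exactly. Their poses are not given: they have to be found in the camera images.
- felt_station: fixed white mounting block (200 x 150 x 18 mm, reaching 125 mm along its -x) under a white felt disc (diameter 130 mm, top 44 mm high) with a copper flange; click wrench fitted on its centre nut. Origin on the nut's vertical axis at bench level, z up. When tight, the wrench points along -x, over a painted yellow stripe. A like station with a BLUE disc stands to its left or right
- felt_nut (a joint): angle (rad) of nut and wrench head about the vertical nut axis; grows clockwise seen from above. Starts between -0.7 and -0.3, that is 0.3 to 0.7 rad counter-clockwise of the yellow stripe. Turns against light friction (0.5 N m, 3 N at the grip), stays where left; at 0, over the stripe, it is tight and stops dead
- felt_click (a joint): bend (rad) of the wrench's breakaway joint, a vertical pivot with brass pin, 35 mm from the nut axis. 0 = handle in line with the head; grows clockwise. A spring holds it at 0 up to 1.7 N m (12 to 13 N at the grip), then it gives at nearly that force; bent over 0.12 = clicked; stop at 0.45, must never pass 0.40. Springs back to 0 when let go
- felt_grip (a point): centre of the black grip of the felt disc's wrench: 170 mm from the nut axis, 135 mm from the breakaway pivot, 82 mm above the bench. The grip is a level bar 120 mm long, 26 mm wide, 24 mm high, with a red ring near its outer end; x points along the handle towards the nut, z up. Only the bare bench lies below this point
- rubber_grip (a point): the same point on the wrench fitted on the blue rubber disc, which looks alike and turns just as easily: leave it alone

How it is judged (in metres and radians):
On the way:
1. the nut is tight and the wrench on the white felt disc has clicked (value of joint felt_nut above -0.06 rad and value of joint felt_click above 0.12 rad), for 0.15 s.
At the end, for the whole second after the job is handed in: The felt disc's nut is still tight (within 0.08 rad of its stop), its wrench is on the nut, at rest, with the handle sprung back straight (bent less than 0.06 rad), and the wrench on the blue disc stands where it was, within 15 mm at its grip (value of joint felt_nut above -0.08 rad and value of joint felt_click below 0.06 rad and distance of rubber_grip from where it was at the start of the episode below 0.015 m and not (velocity of joint felt_nut above 0.05 rad/s) and not (velocity of joint felt_nut below -0.05 rad/s)); the robot touches nothing.
It fails at once if the wrench handle forced on to the end of its give (bent more than 0.40 rad) (value of joint felt_click above 0.4 rad).
It fails at once if the wrench on the blue disc moved by more than 15 mm (distance of rubber_grip from where it was at the start of the episode above 0.015 m).
It also fails if it takes over 38 s, if anything falls off the work surface, if the arm or the gripper's body presses on something with over 40 N, if the wrist force passes 120 N, or if a joint passes its speed limit or range.

## Robot

A 6-joint arm with a two-finger parallel gripper is mounted at the origin on the work surface. World frame = base frame: x ahead of the robot, y to its left, z up, the work surface at z = 0. Lengths are in mm, angles in degrees, forces in N, time in s.
With the tool pointing down it reaches from about 350 to 850 mm from the base axis. Payload 8.1 kg.
Tool frame: the origin (TCP) lies at the very end of the fingers, on their centre line; the grasp point (between the pads) lies 19 mm behind it; z points along the fingers, y is the line along which they close (so a half turn about z gives the same grasp; the last joint's range is limited). The gripper opens to 85 mm and grips with 20 to 120 N. Pads are 22 mm wide; open, the fingers measure 114 mm over their backs; the gripper's body (76 mm by 85 mm) begins 54 mm behind the grasp point. The pads swing forward as they close: fully open they stand 13 mm farther back than shut.
Start: joints at [-74.164, 7.471, 85.268, -0, 87.261, -4.893], TCP at [212.395, -561.154, 231.292] pointing down, gripper open.
Joint ranges: [-169.43, 169.43], [-51.17, 129.36], [1.28, 143.12], [-76.62, 256.62], [0, 156.53], [-152.29, 152.29]. Speed limits (degrees/s): [136.94, 136.94, 159.86, 180, 180, 180].

## Interface

Orientations are given as [roll, pitch, yaw] about the fixed x, y, z axes, in that order (R = Rz(yaw) Ry(pitch) Rx(roll)).
In Python, from bench import sense, eyes, job, models gives the robot as it stands. The module is installed in compiled form; this text tells all that it offers.
- The arm moves only by the tool apply_moves, never from a script. Its argument "rows" is a list of rows, each a list of 6 numbers: the shift along the tool's x, y, z in mm, then the turn, a rotation vector about the tool's x, y, z in rad. In form: [[dx, dy, dz, rx, ry, rz], ...]. A call has exactly 5 rows; each row shifts and turns the commanded pose from where the row before left it, along the tool's axes as they then stand; what a row does not reach is not made up. A row lasts 1/8 s, in which the tool goes at most 62.5 mm and 10.7 degrees, less where a joint would pass 70% of its speed; a pose out of reach is approached as far as the arm can. A call is refused whole if a number of a shift passes 62.5 or a number of a turn 0.188, either way. A call with a gripper value outside its range is refused whole. "fingers" is the finger opening in mm, from 0 to 85.4, set as the call begins (left out, the last holds). The fingers move at their own pace and stop on an object; "grip_force" is the grip in N (left out, the last holds). Time passes only in rows, so rows that do not move let the fingers close, or fill a call up. It gives the time, the measured TCP pose, the force, the opening and the grip force at its end, in the units of the state.
- sense(): the state, without advancing time (a new reading comes with each control period).
- eyes.snapshot(name): name is "scene" or "side" or "wrist"; returns (picture, depth): 480x640x3 uint8, red, green, blue; 480x640 float32, mm along the optical axis (not along the pixel's ray), 0 where there is no reading.
- eyes.get_calibration(name): a dict with "intrinsics" (3x3 intrinsics, pixels), "R" (3x3) and "t" (3): a world point X has camera coordinates R X + t; the wrist camera has in their place "mount" (4x4, takes a point from camera to tool coordinates, whose origin is the TCP and whose axes are the flange's). Camera axes: x right, y down, z forward; pixel columns grow to the right and rows downward; lengths in mm; the calibration is good to about 2 mm. A picture is of the moment at which its call begins: read the wrist's pose just before it. get_calibration takes no time and is no camera call.
- job.hand_in(): hands the job in; it is judged then, once.
Trained networks look in the newest picture that a camera, given by its name, has taken for a name from the list of things; names that differ only in an ending like _2 or _b are one class to them, and where a whole thing is asked for, a point or a joint stands for the part that bears it (a point fixed in the world has none). Each returns a list of dicts, best first, with "confidence" (0 to 1); they miss things now and then, are a little off and sometimes report something else, mostly with a low value. They report only what shows in the picture. A call takes as long as a camera call.
- models.boxes_of(name, camera): "xyz" ([x, y, z] in mm, in world coordinates, good to about 4 mm: the middle of the surface that is visible of it).
- models.cut_out(name, camera): "pixels" (480x640 bool, what is visible of it).
- models.place_of(name, camera): "xyz" ([x, y, z] in mm, in world coordinates, good to about 4 mm: a listed point, or the origin of a listed thing).
The state is a dict: "time": time; "joint_pos": joint angles; "qd": joint speeds; "joint_efforts": joint torques, N m; "tool_pos": TCP position; "tcp_rot": TCP orientation; "ft_force": force on the tool from outside, world axes, zero at the start; "wrist_torque": the same for the moment, N m; "finger_gap": finger opening in mm; "grip_force": force on a finger pad.
Only numpy, scipy, OpenCV 4.12 (cv2) and the standard library are available. Lean on these libraries where they do the work, as an engineer would, in place of code of your own. Each camera call takes 0.05 s, during which the arm holds its last target. There are 200 camera calls.

## Working session

There is one attempt and no reset: what is moved stays moved. The work goes in short steps, Python scripts to look and compute and a tool call to move; the robot and the scene stay as the last step left them, time stands still between calls to the robot, and variables do not carry over. Pictures are saved under pics/ and viewed, at most 10 in all, crops included, and the job is handed in when it is done.

Besides the shell and the picture viewer there is one more tool, called as name(argument=value, ...) on one line, values as JSON. apply_moves: Moves the arm, as the interface text tells. Its arguments: {"type":"object","properties":{"rows":{"type":"array"},"fingers":{"type":"number"},"grip_force":{"type":"number"}},"required":["rows"]}

```bash
mkdir -p pics
python3 - <<'E'
from bench import sense, eyes, job, models
import cv2,numpy as np
s=sense();print(s)
for c in ("scene","side"):
    p,d=eyes.snapshot(c);cv2.imwrite(f"pics/{c}0.png",p[:,:,::-1])
    for n in ("felt_grip","rubber_grip","felt_station"):
        print(c,n,[(np.round(r["xyz"],1),round(r["confidence"],2)) for r in models.place_of(n,c)])
E
```

```text
{'time': 0.0, 'joint_pos': array([-7.41652177e+01,  7.51460142e+00,  8.53296385e+01,  1.23402652e-03,
        8.72611031e+01, -4.89418619e+00]), 'qd': array([-0.02252921,  0.06205793, -0.10497299,  0.03085747,  0.04759365,
       -0.01982415]), 'joint_efforts': array([ 8.79366962e-04, -5.69396281e+01, -5.00546765e+01, -3.58782481e-04,
        1.47577445e-02, -4.00031837e-06]), 'tool_pos': array([ 212.23596497, -560.62402916,  230.2462669 ]), 'tcp_rot': array([-1.79895146e+02, -1.02154338e-02,  2.07288990e+01]), 'ft_force': array([-0.65259617, -0.69698678,  0.51520963]), 'wrist_torque': array([-0.00452533, -0.05257213,  0.0048662 ]), 'grip_force': 0.0, 'finger_gap': 85.02300187191264}
scene felt_grip [(array([ 470.8, -260.5,   79.2]), 0.77)]
scene rubber_grip []
scene felt_station [(array([ 626.7, -200.4,   -2.4]), 0.55), (array([435.4, 208.2,  83.2]), 0.3)]
side felt_grip [(array([ 473.1, -263.4,   82.2]), 0.58)]
side rubber_grip [(array([433.6, 207.6,  84.4]), 0.74)]
side felt_station [(array([ 625.8, -200.1,   -2.2]), 0.55)]
```

View pics/scene0.png

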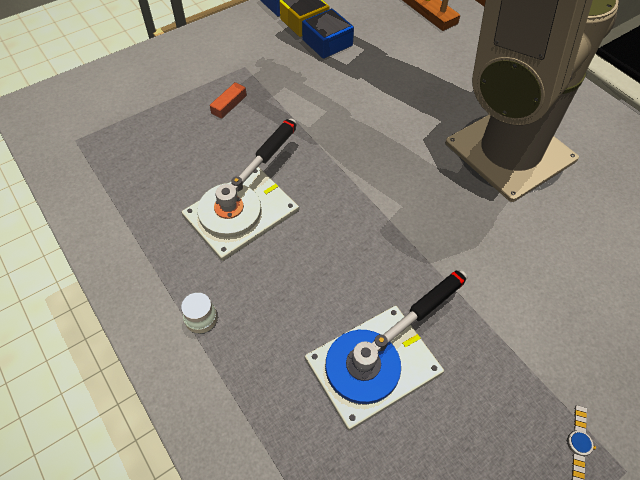

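View pics/side0.png

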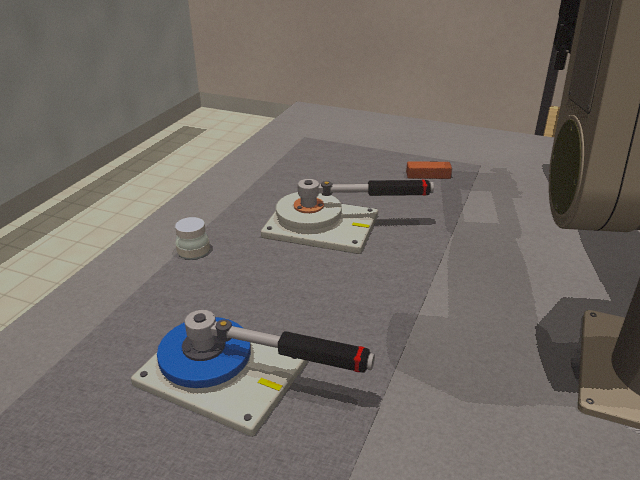

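The white felt disc is at about (228,205) in the scene view. Its wrench grip is at (276,140) and the yellow stripe at (271,188). The blue station is at (365,360), well clear of it. Next I'll measure the stripe direction and the nut axis.

```bash
cat > h.py <<'E'
from bench import sense, eyes, job, models
import cv2,numpy as np
from scipy.spatial.transform import Rotation as Ro
def world(c,p,d,m):
    k=eyes.get_calibration(c);v,u=np.nonzero(m&(d>0));z=d[v,u]
    X=np.linalg.inv(k["intrinsics"])@np.vstack([u*z,v*z,z]);return (np.array(k["R"]).T@(X-np.array(k["t"])[:,None])).T
E
python3 - <<'E'
from h import *
for c in ("scene","side"):
    p,d=eyes.snapshot(c);h=cv2.cvtColor(p,cv2.COLOR_RGB2HSV)
    v,u=np.mgrid[:480,:640]
    roi=((u>180)&(u<305)&(v>110)&(v<260)) if c=="scene" else ((u>255)&(u<445)&(v>170)&(v<255))
    H,S,V=cv2.split(h)
    P=world(c,p,d,roi&(H>24)&(H<35)&(S>150)&(V>120));P=P[abs(P[:,2]-18)<8];print(c,"stripe",len(P),P.mean(0).round(1)); w,e=np.linalg.eigh(np.cov(P[:,:2].T));print(np.sqrt(w),e[:,1],np.degrees(np.arctan2(e[1,1],e[0,1])))
    A=world(c,p,d,roi)
    # disc top
    D=A[(abs(A[:,2]-44)<4)];D=D[np.hypot(D[:,0]-626,D[:,1]+200)<80];r=cv2.minEnclosingCircle(D[:,:2].astype(np.float32));print("disc",len(D),r,D[:,2].mean())
    K=A[(abs(A[:,2]-18)<4)];K=K[np.hypot(K[:,0]-600,K[:,1]+200)<150];print("block",cv2.minAreaRect(K[:,:2].astype(np.float32)))
    N=A[(A[:,2]>86)];print("maxz",A[:,2].max())
    G=world(c,p,d,roi&(V<60));G=G[(G[:,2]>70)&(G[:,0]<560)];w,e=np.linalg.eigh(np.cov(G[:,:2].T));print("grip",len(G),G.mean(0),e[:,1],np.degrees(np.arctan2(e[1,1],e[0,1])))
    for n in ("felt_grip","felt_station"):
        print([(np.round(r["xyz"],1),round(r["confidence"],2)) for r in models.place_of(n,c)])
E
```

```text
scene stripe 56 [ 521.1 -206.8   18.4]
[ 3.03948838 10.09174852] [-0.9928717  -0.11918804] -173.15475568212767
disc 1793 ((628.7985229492188, -196.38320922851562), 66.39167022705078) 43.94174533427896
block ((602.6241455078125, -197.46456909179688), (200.5196990966797, 151.9058380126953), 4.521411895751953)
maxz 100.05072979696808
grip 632 [ 470.78586807 -258.59011783   90.25716379] [-0.91934713 -0.39344741] -156.8308221866352
[(array([ 472.8, -259.6,   83.5]), 0.66)]
[(array([ 627.5, -198.5,   -2.9]), 0.59)]
side stripe 50 [ 522.2 -206.3   19.7]
[3.94336083 9.49384069] [-0.99720328 -0.07473695] -175.71389182983765
disc 1269 ((628.4962158203125, -194.5504608154297), 66.56382751464844) 44.30782660790089
block ((602.1639404296875, -198.1671142578125), (199.70751953125, 155.2476043701172), 5.608336448669434)
maxz 100.31496401328316
grip 844 [ 467.1464031  -256.16330775   87.53812284] [-0.91717233 -0.39849079] -156.5161355074223
[(array([ 469.3, -263.6,   81.6]), 0.59)]
[(array([ 628.9, -200.1,   -3.4]), 0.88), (array([ 472.1, -262.7,   81.1]), 0.41)]
```

apply_moves(rows=[[35,-14.4,0,0,0,-0.03],[35,-14.4,0,0,0,0],[35,-14.4,0,0,0,0],[35,-14.4,0,0,0,0],[35,-14.4,0,0,0,0]], fingers=0)

```text
time: 1.32
tool_pos: [348.2, -427.7, 231.4]
tcp_rot: [180.0, -0.0, 22.4]
ft_force: [1.0, 0.3, -0.1]
finger_gap: 0.2
grip_force: 0.0
```

apply_moves(rows=[[35,-14.4,0,0,0,0],[35,-14.4,0,0,0,0],[35,-14.4,0,0,0,0],[35,-14.4,0,0,0,0],[35,-14.4,0,0,0,0]])

```text
time: 1.95
tool_pos: [482.5, -294.3, 231.4]
tcp_rot: [180.0, -0.0, 22.4]
ft_force: [0.9, -0.1, 0.8]
finger_gap: -0.1
grip_force: 0.0
```

apply_moves(rows=[[0,0,20,0,0,0],[0,0,20,0,0,0],[0,0,20,0,0,0],[0,0,0,0,0,0],[0,0,0,0,0,0]])

```text
time: 2.58
tool_pos: [481.4, -295.8, 171.5]
tcp_rot: [180.0, -0.0, 22.4]
ft_force: [-0.9, 0.0, 0.1]
finger_gap: -0.2
grip_force: 0.0
```

Run:
```python
from h import *
s=sense();print(s["tool_pos"],s["tcp_rot"],s["finger_gap"],s["ft_force"])
R=Ro.from_euler("xyz",s["tcp_rot"],degrees=True).as_matrix()
t=R.T@(np.array([488,-302,68])-s["tool_pos"]);print(t)
p,d=eyes.snapshot("scene");cv2.imwrite("pics/s1.png",p[40:280,120:440,::-1].repeat(2,0).repeat(2,1))
```

```text
[ 481.42323571 -295.79344261  171.50984088] [ 1.79994227e+02 -1.93063524e-03  2.23947425e+01] -0.19195717697741765 [-0.87761377  0.00901617  0.09064064]
[  3.71265481   8.23368844 103.51079611]
```

View pics/s1.png

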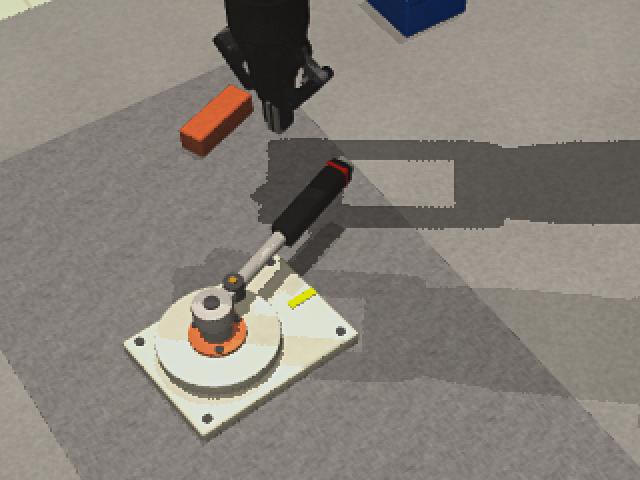

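The crop shows the closed fingers at (280,125), above the counter-clockwise side of the grip at (312,205). The brick at (215,120) is clear. I'll descend beside the grip.

apply_moves(rows=[[4,9,10,0,0,0],[0,0,29,0,0,0],[0,0,29,0,0,0],[0,0,29,0,0,0],[0,0,0,0,0,0]])

```text
time: 3.25
tool_pos: [487.2, -301.0, 71.4]
tcp_rot: [-179.7, 0.2, 22.4]
ft_force: [-1.3, 0.4, 0.6]
finger_gap: 0.1
grip_force: 0.0
```

apply_moves(rows=[[0,-3,0,0,0,0],[0,-3,0,0,0,0],[0,-3,0,0,0,0],[0,-3,0,0,0,0],[0,0,0,0,0,0]])

```text
time: 3.88
tool_pos: [484.2, -290.7, 74.5]
tcp_rot: [180.0, -0.0, 22.5]
ft_force: [0.2, -0.3, -0.4]
finger_gap: 0.2
grip_force: 0.0
```

apply_moves(rows=[[0,-3,0,0,0,0],[0,-3,0,0,0,0],[0,-3,0,0,0,0],[0,-3,0,0,0,0],[0,-3,0,0,0,0]])

```text
time: 4.5
tool_pos: [478.3, -277.1, 74.4]
tcp_rot: [180.0, 0.0, 22.4]
ft_force: [-1.5, -4.4, 1.0]
finger_gap: 0.1
grip_force: 1.7
```

apply_moves(rows=[[0,-3,0,0,0,0.018],[0,-3,0,0,0,0.018],[0,-3,0,0,0,0.018],[0,-3,0,0,0,0.018],[0,-3,0,0,0,0.018]])

```text
time: 5.12
tool_pos: [473.2, -262.8, 74.3]
tcp_rot: [-180.0, 0.0, 17.2]
ft_force: [-0.8, -3.8, 0.4]
finger_gap: -0.0
grip_force: 1.7
```

apply_moves(rows=[[0,-3,0,0,0,0.018],[0,-3,0,0,0,0.018],[0,-3,0,0,0,0.018],[0,-3,0,0,0,0.018],[0,-3,0,0,0,0.018]])

```text
time: 5.75
tool_pos: [469.2, -248.3, 74.2]
tcp_rot: [-180.0, 0.0, 12.1]
ft_force: [-2.3, -3.3, 1.0]
finger_gap: -0.7
grip_force: 1.7
```

apply_moves(rows=[[0,-2,0,0,0,0.012],[0,-2,0,0,0,0.012],[0,-2,0,0,0,0.012],[0,-2,0,0,0,0.012],[0,-2,0,0,0,0.012]])

```text
time: 6.38
tool_pos: [467.4, -238.6, 74.3]
tcp_rot: [-180.0, 0.0, 8.7]
ft_force: [-1.4, -4.5, 0.6]
finger_gap: 0.1
grip_force: 2.0
```

apply_moves(rows=[[0,-2,0,0,0,0.012],[0,-2,0,0,0,0.012],[0,-2,0,0,0,0.012],[0,-2,0,0,0,0.012],[0,0,0,0,0,0]])

```text
time: 7.0
tool_pos: [465.9, -233.0, 74.6]
tcp_rot: [179.8, 0.0, 5.9]
ft_force: [-5.2, -15.5, -0.5]
finger_gap: -0.4
grip_force: 7.2
```

Run:
```python
from h import *
s=sense();print(s["tool_pos"],s["tcp_rot"],s["ft_force"])
p,d=eyes.snapshot("scene");cv2.imwrite("pics/s2.png",p[80:280,150:350,::-1].repeat(3,0).repeat(3,1))
```

```text
[ 465.92824502 -233.00657751   74.61675043] [1.79779632e+02 4.78631701e-02 5.88846436e+00] [ -5.20807205 -15.5157651   -0.4636981 ]
```

View pics/s2.png

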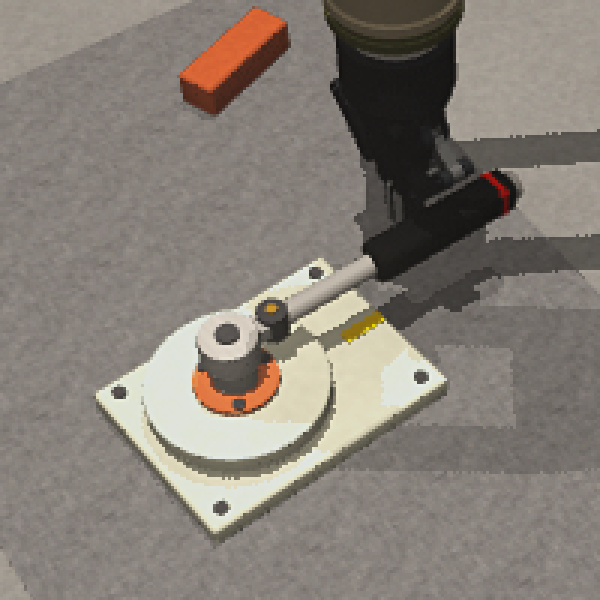

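The wrench is in line over the stripe and the force has risen to 16 N, so the nut is tight. Next I'll bend the handle by about 0.2 rad.

apply_moves(rows=[[0,-3,0,0,0,0.022],[0,-3,0,0,0,0.022],[0,-3,0,0,0,0.022],[0,-3,0,0,0,0.022],[0,-3,0,0,0,0.022]])

```text
time: 7.68
tool_pos: [463.5, -218.1, 74.1]
tcp_rot: [179.8, 0.2, -0.5]
ft_force: [-13.3, -15.1, 3.5]
finger_gap: -0.3
grip_force: 8.3
```

apply_moves(rows=[[0,-3,0,0,0,0.022],[0,-3,0,0,0,0.022],[0,-3,0,0,0,0.022],[0,0,0,0,0,0],[0,0,0,0,0,0]])

```text
time: 8.3
tool_pos: [463.4, -208.9, 74.0]
tcp_rot: [179.8, 0.2, -4.2]
ft_force: [-13.4, -15.2, 3.0]
finger_gap: -0.2
grip_force: 8.4
```

Run:
```python
from h import *
s=sense();print(s["tool_pos"],s["tcp_rot"],s["ft_force"])
p,d=eyes.snapshot("scene");cv2.imwrite("pics/s3.png",p[80:280,150:350,::-1].repeat(3,0).repeat(3,1))
```

```text
[ 463.4305235  -208.90692209   73.98711866] [179.79973375   0.24547873  -4.18392403] [-13.3659756  -15.206473     3.01069901]
```

View pics/s3.png

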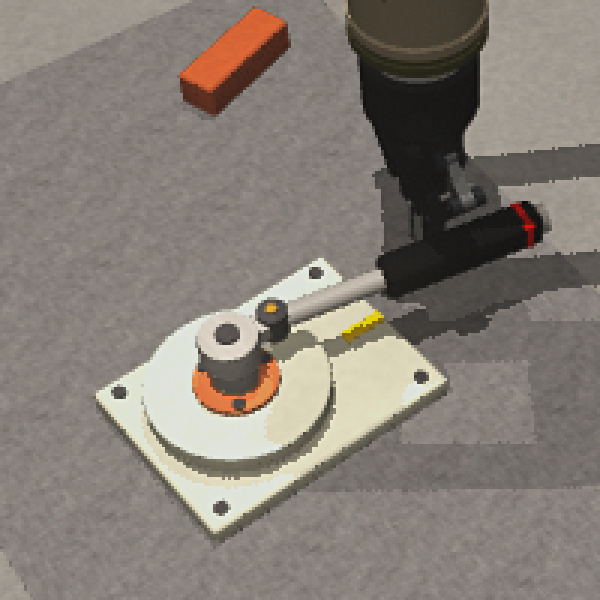

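The handle is visibly bent at its joint, by about 0.18 rad. I'll nudge it a little further, hold, then ease it back.

apply_moves(rows=[[0,-2,0,0,0,0.015],[0,-2,0,0,0,0.015],[0,0,0,0,0,0],[0,0,0,0,0,0],[0,0,0,0,0,0]])

```text
time: 8.98
tool_pos: [463.6, -204.9, 73.9]
tcp_rot: [179.8, 0.3, -5.9]
ft_force: [-14.5, -14.5, 3.9]
finger_gap: -0.0
grip_force: 8.5
```

Run:
```python
from h import *
p,d=eyes.snapshot("scene");V=p.max(2);v,u=np.mgrid[:480,:640]
# steel shaft + grip, z 76..96, inline direction from the pivot
A=world("scene",p,d,(u>240)&(u<345)&(v>120)&(v<200));L=A[(A[:,2]>84)&(A[:,2]<97)&(A[:,0]>505)&(A[:,0]<585)]
c=np.polyfit(L[:,0],L[:,1],1);print(len(L),np.degrees(np.arctan(c[0])),sense()["tool_pos"])
```

```text
275 -10.685946368449486 [ 463.62672376 -204.91368257   73.91557735]
```

apply_moves(rows=[[0,3,0,0,0,-0.022],[0,3,0,0,0,-0.022],[0,3,0,0,0,-0.022],[0,3,0,0,0,-0.022],[0,3,0,0,0,-0.022]])

```text
time: 9.65
tool_pos: [464.9, -220.2, 74.7]
tcp_rot: [179.8, -0.0, 0.4]
ft_force: [-2.2, -15.0, -1.7]
finger_gap: -0.3
grip_force: 7.3
```

apply_moves(rows=[[0,3,0,0,0,-0.022],[0,3,0,0,0,-0.022],[0,3,0,0,0,-0.022],[0,3,0,0,0,-0.022],[0,3,0,0,0,-0.022]])

```text
time: 10.28
tool_pos: [467.9, -235.1, 75.3]
tcp_rot: [179.7, -0.2, 6.7]
ft_force: [5.4, -13.2, -5.6]
finger_gap: -0.1
grip_force: 6.3
```

apply_moves(rows=[[0,3,0,0,0,0],[0,4,0,0,0,0],[0,5,0,0,0,0],[0,6,0,0,0,0],[0,6,0,0,0,0]])

```text
time: 10.9
tool_pos: [468.8, -256.8, 74.2]
tcp_rot: [-180.0, 0.0, 6.8]
ft_force: [0.9, 0.1, -0.2]
finger_gap: 0.3
grip_force: 0.0
```

apply_moves(rows=[[0,5,-30,0,0,0],[0,5,-30,0,0,0],[0,5,-30,0,0,0],[0,5,-30,0,0,0],[0,0,0,0,0,0]])

```text
time: 11.52
tool_pos: [472.7, -278.0, 197.5]
tcp_rot: [179.8, -0.2, 6.7]
ft_force: [0.5, -0.0, 0.1]
finger_gap: -0.3
grip_force: 0.0
```

Run:
```python
from h import *
p,d=eyes.snapshot("scene");cv2.imwrite("pics/s4.png",p[80:280,150:350,::-1].repeat(3,0).repeat(3,1))
A=world("scene",p,d,np.ones(d.shape,bool)&(np.mgrid[:480,:640][1]<345));L=A[(A[:,2]>84)&(A[:,2]<97)&(A[:,0]>505)&(A[:,0]<585)&(A[:,1]>-300)&(A[:,1]<-150)]
c=np.polyfit(L[:,0],L[:,1],1);print(len(L),np.degrees(np.arctan(c[0])))
for c in("scene","side"):
    if c=="side":eyes.snapshot(c)
    for n in("felt_grip","rubber_grip"):print(c,n,[(np.round(r["xyz"],1),round(r["confidence"],2)) for r in models.place_of(n,c)])
```

```text
269 5.145366696191699
scene felt_grip [(array([ 461.1, -212.2,   82.1]), 0.85)]
scene rubber_grip [(array([432.7, 208.8,  80.8]), 0.89)]
side felt_grip [(array([ 459.8, -211.1,   81. ]), 0.75)]
side rubber_grip [(array([432.6, 212.2,  85. ]), 0.94)]
```

View pics/s4.png

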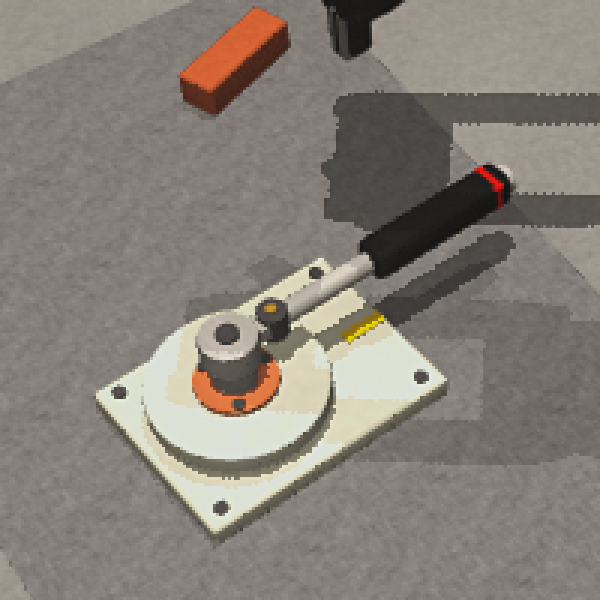

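The handle is straight at 5.1°, in line with the stripe, and peak bend was about 0.2–0.28 rad. The gripper is clear and the blue wrench hasn't moved.

```bash
python3 -c "
from bench import job;print(job.hand_in())"
```

```text
the job is handed in; nothing more can be done
None
```

The job is handed in (no verdict came back): the white felt disc's nut is tight, and its wrench clicked at about 0.2–0.28 rad of bend, held, then sprang back straight. The gripper is clear, and the blue disc's wrench stayed put within measuring error.

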